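Lean a rinsed well plate against the tip box to drain

ROBOT

A 7-joint arm with a two-finger parallel gripper is mounted at the origin on a cart in front of the work surface, level with it; the furniture and walls round the work are solid. World frame = base frame: x ahead of the robot, y to its left, z up, the work surface at z = 0. Lengths are in m, angles in degrees, forces in N, time in s.
With the tool pointing down it reaches from about 0.425 to 0.875 m from the base axis. Payload 4.7 kg.
Tool frame: the origin (TCP) lies at the very end of the fingers, on their centre line; the grasp point (between the pads) lies 19 mm behind it; z points along the fingers, y is the line along which they close (so a half turn about z gives the same grasp; the last joint's range is limited). The gripper opens to 87 mm and grips with 3 to 60 N. Pads are 19 mm wide; open, the fingers measure 117 mm over their backs; the gripper's body (75 mm by 190 mm) begins 51 mm behind the grasp point.
Start: joints at [77.069, 18.392, -4.016, 83.108, 1.295, 78.541, -3.26], TCP at [0.154, -0.631, 0.223] pointing down, gripper open.
Joint ranges: [-163.93, 163.93], [-17.29, 119.83], [-79.2, 71.16], [3.27, 140.29], [-89.18, 269.18], [5.43, 117.66], [-154.24, 154.24]. Speed limits (degrees/s): [147.25, 147.25, 180, 180, 180, 180, 180].

INTERFACE

Orientations are given as [roll, pitch, yaw] about the fixed x, y, z axes, in that order (R = Rz(yaw) Ry(pitch) Rx(roll)).
In Python, from cell import telemetry, cams, env gives the robot as it stands.
- The arm moves only by the tool arm_command, never from a script. Its argument "series" is text: rows parted by semicolons, each of 5 numbers parted by spaces: the shift along the tool's x, y, z in mm, then the turn about the tool's z in rad, then the closure in counts, from 0 (fully open) to 255 (shut). A call has 1 to 20 rows; each row shifts and turns the commanded pose from where the row before left it, along the tool's axes as they then stand; what a row does not reach is not made up. A row lasts 1/12 s, in which the tool goes at most 41.7 mm and 7.16 degrees, less where a joint would pass 70% of its speed; a pose out of reach is approached as far as the arm can. A call is refused whole if a number of a shift passes 41.7 or a number of a turn 0.125, either way. A call with a gripper value outside its range is refused whole. The fingers move at their own pace and stop on an object; "squeeze" is the grip in N (left out, the last holds). Time passes only in rows, so rows that do not move let the fingers close. It gives the time, the measured TCP pose, the force, the opening and the grip force at its end, in the units of the state.
- telemetry.get_obs(): the state, without advancing time (a new reading comes with each control period).
- cams.read_camera(name): name is "scene" or "top" or "wrist"; returns the picture (384x512x3 uint8, blue, green, red); there is no depth.
- cams.calibration(name): a dict with "K" (3x3 intrinsics, pixels), "dist" ([k1, k2, p1, p2, k3] as OpenCV has them; the pictures are not rectified), "origin" and "rotation" of the camera in the world; the wrist camera has in their place "hand_eye" (4x4, takes a point from camera to tool coordinates, whose origin is the TCP and whose axes are the flange's). Camera axes: x right, y down, z forward; pixel columns grow to the right and rows downward; lengths in m; the calibration is good to about 2 mm. A picture is of the moment at which its call begins: read the wrist's pose just before it. calibration takes no time and is no camera call.
- env.sign_off(): hands the job in; it is judged then, once.
The state is a dict: "time_s": time; "qpos": joint angles; "joint_velocities": joint speeds; "effort": joint torques, N m; "tool_pos": TCP position; "tool_rot": TCP orientation; "force": force on the tool from outside, world axes, zero at the start; "wrist_torque": the same for the moment, N m; "grip_width": finger opening in m; "grasp_force": force on a finger pad.
Only numpy, scipy, OpenCV 4.12 (cv2) and the standard library are available. Lean on these libraries where they do the work, as an engineer would, in place of code of your own. Each camera call takes 0.05 s, during which the arm holds its last target. There are 200 camera calls.

TASK

Take the taller well plate, the one standing on its short end in the wire draining rack, and lean it to drain against the pipette-tip box that stands on the open worktop: still on its short end on the worktop, in front of the middle of the box's long side that faces the robot, sloping back about 20 degrees from upright so that its flat face rests square against the box's upper edge. Leave the other plate in the rack, and leave the tip box and the film carton beside it where they stand.

Things in the scene. Friction and masses are not known exactly. Their poses are not given: they have to be found in the camera images.
- tall_plate_center (a point): Centre of the white 96-well plate standing on its short end in a slot of the draining rack (low white tray, wire hoops 56 mm high): a 90 g slab 128 mm long (its y, up at the start) x 86 (x, level) x 14 mm thick (z, level, normal to its faces), same either way round. It stands 8 mm above the worktop: centre at 72, top edge at 136 mm. About 2 mm play each side in the slot; it may lean 5 degrees.
- short_plate_center (a point): Centre of a second, identical white well plate, on its long side in the rack's other slot, so the shorter of the two: its top is 94 mm above the worktop. The slots are 60 mm apart, centre to centre. Stays where it is.
- tip_box: The support: opaque green pipette-tip box, lid shut, 122 mm long (its y), 85 deep (x), 67 high, 0.5 kg, loose on the worktop. Origin: centre of its underside; z up; x points away from the robot. The long side facing the robot is an upright face 42 mm from the origin towards -x; its upper edge is 67 mm above the worktop.
- film_carton: White oblong carton, 55 x 115 x 55 mm (x, y, z), to the left or the right of the tip box; origin at the centre of its underside. Stays where it is.
Not all that is in view belongs to the job. What is shaped like the part that bears tall_plate_center but purple is not meant.

How it is judged:
By the outcome, as a careful person would: the job done as asked, in the order asked, and still so for the second after the job is handed in, with the robot touching nothing.
It also fails if it takes over 32 s, if anything falls off the work surface, if the arm or the gripper's body presses on something with over 40 N, if the wrist force passes 120 N, or if a joint passes its speed limit or range.

## Working session

There is one attempt and no reset: what is moved stays moved. The work goes in short steps, Python scripts to look and compute and a tool call to move; the robot and the scene stay as the last step left them, time stands still between calls to the robot, and variables do not carry over. Pictures are saved under pics/ and viewed, at most 10 in all, crops included, and the job is handed in when it is done.

Besides the shell and the picture viewer there is one more tool, called after ">>>" by a JSON object that holds its "fn" and its "kwargs". arm_command: Moves the arm, as the interface text tells. Its arguments: {"type":"object","properties":{"series":{"type":"string"},"squeeze":{"type":"number"}},"required":["series"]}

```bash
ls; mkdir -p pics; python3 - <<'E'
from cell import telemetry,cams,env
import cv2,numpy as np
o=telemetry.get_obs();print(o['time_s'],o['tool_pos'],o['tool_rot'],o['grip_width'])
a=cams.read_camera("scene");b=cams.read_camera("top")
cv2.imwrite("pics/scene.png",a);cv2.imwrite("pics/top.png",b)
for n in("scene","top"):
    print(n,cams.calibration(n))
print(cams.calibration("wrist"))
E
```

```text
pics
0.0 [ 0.15416785 -0.63088408  0.22145328] [-1.79890724e+02  6.78699758e-03  1.37401154e+01] 0.08738547413097185
scene {'K': array([[493.35569259,   0.        , 251.09865892],
       [  0.        , 493.35569259, 186.78697375],
       [  0.        ,   0.        ,   1.        ]]), 'dist': array([-0.01180636,  0.        ,  0.        ,  0.        ,  0.        ]), 'origin': array([-0.07000698,  0.63371176,  0.696855  ]), 'rotation': array([-127.00671951,   -1.3164291 , -134.78083443])}
top {'K': array([[362.40900078,   0.        , 257.31837997],
       [  0.        , 362.40900078, 186.89491863],
       [  0.        ,   0.        ,   1.        ]]), 'dist': array([0.00706292, 0.        , 0.        , 0.        , 0.        ]), 'origin': array([0.32600879, 0.05447307, 0.92213083]), 'rotation': array([-1.68465454e+02,  5.33247039e-03, -9.09370569e+01])}
{'K': array([[343.37202252,   0.        , 258.0147565 ],
       [  0.        , 343.37202252, 187.01661534],
       [  0.        ,   0.        ,   1.        ]]), 'dist': array([-0.02016475,  0.        ,  0.        ,  0.        ,  0.        ]), 'hand_eye': array([[-1.48456812e-03, -9.64681979e-01, -2.63413125e-01,
         7.24201364e-02],
       [ 9.99998601e-01, -1.22902129e-03, -1.13491439e-03,
        -2.31324704e-04],
       [ 7.71091116e-04, -2.63414442e-01,  9.64682454e-01,
        -1.62867220e-01],
       [ 0.00000000e+00,  0.00000000e+00,  0.00000000e+00,
         1.00000000e+00]])}
```

View pics/scene.png

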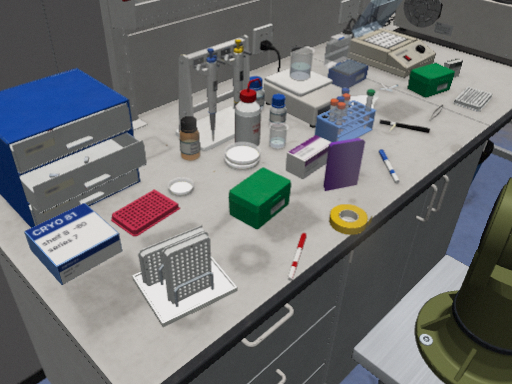

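View pics/top.png

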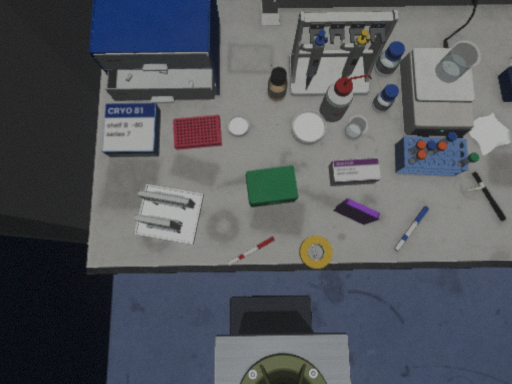

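The scene view shows the draining rack with its two plates at (185,270), the green box at (260,197), the film carton at (310,155) and a purple decoy at (345,165). In the top view the rack is at (170,213), the box at (272,186) and the carton at (356,171). I'll enlarge the rack and the box.

```bash
python3 - <<'E'
import cv2,numpy as np
a=cv2.imread("pics/scene.png");b=cv2.imread("pics/top.png")
r=lambda im,x,y,w,h,f:cv2.resize(im[y:y+h,x:x+w],None,fx=f,fy=f,interpolation=cv2.INTER_CUBIC)
A=r(a,125,220,120,100,3.3);B=r(b,125,170,90,80,4.4)
h=min(A.shape[0],B.shape[0]);cv2.imwrite("pics/c1.png",np.hstack([A[:h],B[:h]]));print(A.shape,B.shape)
E
```

```text
(330, 396, 3) (352, 396, 3)
```

View pics/c1.png

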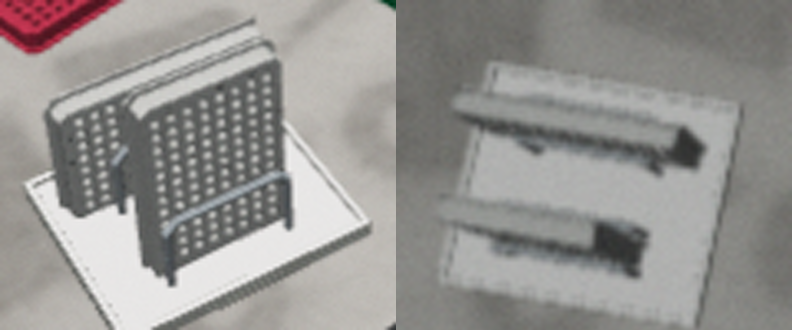

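The tall plate is the front one, nearer the robot. In the top view its top edge runs from about (135,218) to (171,223.5). Next I'll measure it, the box and the carton.

```bash
cat > h.py <<'E'
import cv2,numpy as np
from scipy.spatial.transform import Rotation as R
from cell import telemetry,cams,env
def rot(e): return R.from_euler('xyz',e,degrees=True).as_matrix()
def cam(n):
    c=cams.calibration(n)
    if n=="wrist":
        o=telemetry.get_obs();T=np.eye(4);T[:3,:3]=rot(o['tool_rot']);T[:3,3]=o['tool_pos'];T=T@c['hand_eye']
        return c['K'],c['dist'],T[:3,3],T[:3,:3]
    return c['K'],c['dist'],np.array(c['origin']),rot(c['rotation'])
def plane(C,px,z):
    K,d,o,Rm=C
    u=cv2.undistortPoints(np.array(px,float).reshape(-1,1,2),K,d)[:,0]
    r=np.c_[u,np.ones(len(u))]@Rm.T
    return o+r*((z-o[2])/r[:,2])[:,None]
def proj(C,P):
    K,d,o,Rm=C
    return cv2.projectPoints((np.array(P,float).reshape(-1,3)-o)@Rm,np.zeros(3),np.zeros(3),K,d)[0][:,0]
def green(im,roi):
    h=cv2.cvtColor(im,cv2.COLOR_BGR2HSV);m=cv2.inRange(h,(60,100,30),(85,255,255))
    z=np.zeros_like(m);x0,y0,x1,y1=roi;z[y0:y1,x0:x1]=m[y0:y1,x0:x1];return z
E
python3 - <<'E'
from h import *
np.set_printoptions(precision=4,suppress=True)
T=cam("top");S=cam("scene")
a=cv2.imread("pics/scene.png");b=cv2.imread("pics/top.png")
p=plane(T,[(135,215),(135,221.8),(170.7,221.2),(170.7,226.8)],.136);print("plate top",p)
f=lambda x,y:(125+x/3.3,220+y/3.3)
q=plane(S,[f(128,98),f(138,112),f(273,42),f(282,57)],.136);print("scene",q)
m=green(b,(230,150,320,220));c=max(cv2.findContours(m,0,2)[0],key=cv2.contourArea)
ap=cv2.approxPolyDP(c,4,True)[:,0];print("green top",ap.tolist());print(plane(T,ap,.067))
r=cv2.minAreaRect(plane(T,c[:,0],.067)[:,:2].astype(np.float32));print(r)
m=green(a,(215,160,300,230));c=max(cv2.findContours(m,0,2)[0],key=cv2.contourArea)
ap=cv2.approxPolyDP(c,4,True)[:,0];print("green sc",ap.tolist());print(plane(S,ap,.067));print(plane(S,ap,0))
r=lambda im,x,y,w,h,f:cv2.resize(im[y:y+h,x:x+w],None,fx=f,fy=f,interpolation=cv2.INTER_CUBIC)
cv2.imwrite("pics/c2.png",np.hstack([r(a,220,160,100,80,4),r(b,235,150,100,80,4)]))
E
```

```text
plate top [[0.4283 0.3193 0.136 ]
 [0.4135 0.3185 0.136 ]
 [0.4135 0.2412 0.136 ]
 [0.4014 0.2408 0.136 ]]
scene [[0.4258 0.3213 0.136 ]
 [0.4148 0.3236 0.136 ]
 [0.408  0.2436 0.136 ]
 [0.3965 0.2476 0.136 ]]
green top [[292, 166], [247, 172], [250, 203], [295, 198]]
[[ 0.5511 -0.0336  0.067 ]
 [ 0.5378  0.0762  0.067 ]
 [ 0.4616  0.0698  0.067 ]
 [ 0.4719 -0.038   0.067 ]]
((0.5036154985427856, 0.017703082412481308), (0.08537087589502335, 0.11638475209474564), 6.4002838134765625)
green sc [[265, 168], [229, 193], [230, 214], [255, 228], [288, 201], [289, 180]]
[[ 0.5414 -0.0373  0.067 ]
 [ 0.5293  0.0835  0.067 ]
 [ 0.4782  0.128   0.067 ]
 [ 0.4152  0.1214  0.067 ]
 [ 0.4271  0.0134  0.067 ]
 [ 0.4743 -0.0427  0.067 ]]
[[ 0.6065 -0.1086  0.    ]
 [ 0.593   0.025   0.    ]
 [ 0.5365  0.0742  0.    ]
 [ 0.4668  0.0669  0.    ]
 [ 0.48   -0.0526  0.    ]
 [ 0.5322 -0.1146  0.    ]]
```

View pics/c2.png

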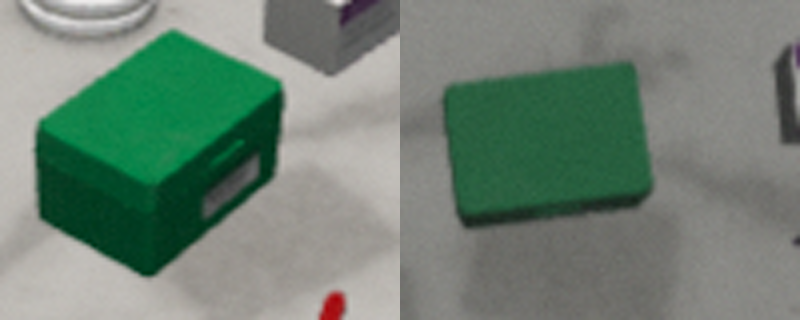

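The crops show the box top face with its corners near (246,172), (293.5,166), (297.5,197) and (250,203). The near face is just visible below that. The arm now goes over the purple plate to the rack for a closer wrist view.

>>> {"fn": "arm_command", "kwargs": {"series": "28 -19.3 -8 0 0;28 -19.3 -8 0 0;28 -19.3 -8 0 0;28 -19.3 -8 0 0;28 -19.3 -8 0 0;28 -19.3 -8 0 0;28 -19.3 -8 0 0;28 -19.3 -8 0 0;28 -19.3 -8 0 0;28 -19.3 -8 0 0;28 -19.3 -8 0 0;28 -19.3 -8 0 0;28 -19.3 -8 0 0", "squeeze": 20}}

```text
time_s: 1.18
tool_pos: [0.449, -0.2997, 0.3267]
tool_rot: [-180.0, 0.0, 13.7]
force: [0.8, 0.6, 0.5]
grip_width: 0.0873
grasp_force: 0.0
```

>>> {"fn": "arm_command", "kwargs": {"series": "8 -32.4 0 0 0;8 -32.4 0 0 0;8 -32.4 0 0 0;8 -32.4 0 0 0;8 -32.4 0 0 0;8 -32.4 0 0 0;8 -32.4 0 0 0;8 -32.4 0 0 0;8 -32.4 0 0 0;0 0 0 -0.12 0;0 0 0 -0.12 0;0 0 0 -0.12 0;0 0 0 -0.12 0;0 0 0 -0.12 0;0 0 0 -0.12 0;0 0 0 -0.12 0;0 0 0 -0.12 0;0 0 0 -0.12 0;0 0 0 -0.06 0"}}

```text
time_s: 2.77
tool_pos: [0.4487, -0.0008, 0.3261]
tool_rot: [-180.0, 0.0, 79.4]
force: [-0.7, -0.2, 0.1]
grip_width: 0.0869
grasp_force: 0.0
```

```bash
python3 - <<'E'
from h import *
np.set_printoptions(precision=4,suppress=True)
o=telemetry.get_obs();print(o['time_s'],o['tool_pos'],o['tool_rot'])
C=cam("wrist");a=cams.read_camera("wrist");cv2.imwrite("pics/w1.png",a)
np.savez("w1.npz",*C)
m=green(a,(0,0,512,384));c=max(cv2.findContours(m,0,2)[0],key=cv2.contourArea)
ap=cv2.approxPolyDP(c,4,True)[:,0];print(ap.tolist());print(plane(C,ap,.067)[:,:2])
E
```

```text
2.7667 [ 0.4487 -0.0008  0.3261] [-179.9549    0.0111   79.3792]
[[319, 73], [258, 93], [267, 138], [285, 182], [344, 163]]
[[ 0.5366  0.08  ]
 [ 0.4622  0.0709]
 [ 0.4631  0.0165]
 [ 0.4756 -0.0426]
 [ 0.5523 -0.0321]]
```

View pics/w1.png

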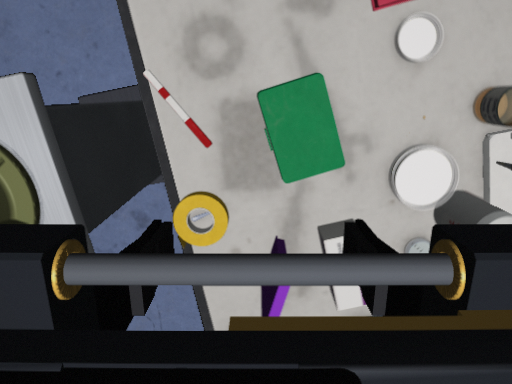

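The wrist view shows the box top with corners at (258,93), (319,73), (344,163) and (285,182). The pen runs from (148,72) to (210,146) and the tape is at (201,219). Next I compute the box pose and check the clearances.

```bash
python3 - <<'E'
from h import *
np.set_printoptions(precision=4,suppress=True)
C=list(np.load("w1.npz").values());print(C[2])
a=cv2.imread("pics/w1.png")
m=green(a,(0,0,512,384));c=max(cv2.findContours(m,0,2)[0],key=cv2.contourArea)
print(cv2.minAreaRect(plane(C,c[:,0],.067)[:,:2].astype(np.float32)))
h=cv2.cvtColor(a,cv2.COLOR_BGR2HSV)
s=a[60:190,250:350];print("pen/tape",plane(C,[(148,72),(210,146),(201,193)],0.005)[:,:2])
# front edge: leftmost green pixel per row, robust line
rows=[r for r in range(98,178) if m[r].any()]
P=plane(C,[(np.flatnonzero(m[r,240:360])[0]+240-.5,r) for r in rows],.067)
k,b=np.polyfit(P[:,1],P[:,0],1)
for _ in range(5):
    e=P[:,0]-k*P[:,1]-b;g=abs(e)<np.maximum(.001,1.5*np.median(abs(e)));k,b=np.polyfit(P[g,1],P[g,0],1)
print("front x=",b,"+",k,"y  yaw",np.degrees(np.arctan(-k)),g.sum(),len(g))
# back edge
Q=plane(C,[(np.flatnonzero(m[r,240:360])[-1]+240.5,r) for r in range(82,155)],.067)
k2,b2=np.polyfit(Q[:,1],Q[:,0],1);print("back",b2,k2)
# top camera, same edges
T=cam("top");t=cv2.imread("pics/top.png");m=green(t,(230,150,320,220))
Q=plane(T,[(u,np.flatnonzero(m[:,u])[0]-.5) for u in range(252,289)],.067);print("top back",np.polyfit(Q[:,1],Q[:,0],1))
Q=plane(T,[(u,np.flatnonzero(m[:,u])[-1]+.5) for u in range(256,292)],0);print("top front bottom",np.polyfit(Q[:,1],Q[:,0],1))
E
```

```text
[0.4625 0.0703 0.489 ]
((0.5051171779632568, 0.018509645015001297), (0.08387695252895355, 0.11835543811321259), 6.633487701416016)
pen/tape [[ 0.322   0.1256]
 [ 0.3819  0.0124]
 [ 0.3535 -0.0527]]
front x= 0.46813138116354347 + -0.11756749637608278 y  yaw 6.70534040715069 59 80
back 0.5495639094549333 -0.1180456184759213
top back [-0.1129  0.5487]
top front bottom [-0.1134  0.475 ]
```

>>> {"fn": "arm_command", "kwargs": {"series": "31.7 -12 0 0 0;31.7 -12 0 0 0;31.7 -12 0 0 0;31.7 -12 0 0 0;31.7 -12 0 0 0;31.7 -12 0 0 0;0 0 0 0 0"}}

```text
time_s: 3.4
tool_pos: [0.4116, 0.2072, 0.3268]
tool_rot: [-180.0, -0.2, 79.6]
force: [-1.2, 0.7, -1.0]
grip_width: 0.0873
grasp_force: 0.0
```

```bash
python3 - <<'E'
from h import *
np.set_printoptions(precision=4,suppress=True)
C=cam("wrist");a=cams.read_camera("wrist");np.savez("w2.npz",*C)
cv2.imwrite("pics/w2full.png",a)
p=proj(C,[[.413,.281,.136]])[0];print(C[2],p)
x,y=max(0,int(p[0])-80),max(0,int(p[1])-70);print(x,y)
cv2.imwrite("pics/w2.png",cv2.resize(a[y:y+120,x:x+160],None,fx=5,fy=5,interpolation=cv2.INTER_CUBIC))
E
```

```text
[0.4249 0.2779 0.4899] [245.8246  93.711 ]
165 23
```

View pics/w2.png

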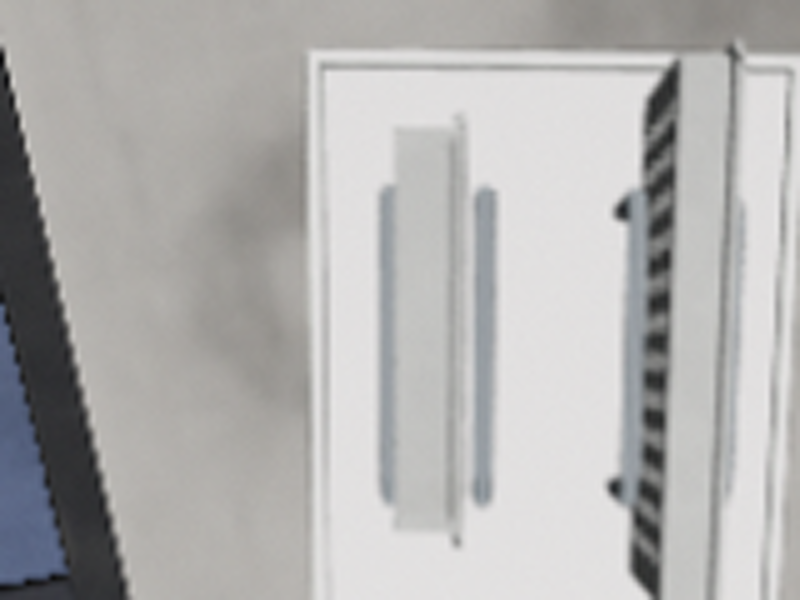

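The plate's top is bounded by crop columns 394–466 and rows 118–540, and it lies straight along the image's vertical.

```bash
python3 - <<'E'
from h import *
np.set_printoptions(precision=4,suppress=True)
C=list(np.load("w2.npz").values())
f=lambda x,y:(165+x/5,23+y/5)
P=plane(C,[f(394,125),f(466,118),f(395,532),f(464,545)],.136)[:,:2];print(P)
c=P.mean(0);e=(P[0]+P[1]-P[2]-P[3])/2;print(c,np.degrees(np.arctan2(e[1],e[0])),np.hypot(*e),np.linalg.norm(P[1]-P[0]))
r=plane(C,[f(678,60),f(740,45),f(668,600),f(716,600)],.094)[:,:2];print("short",r)
o=telemetry.get_obs();Rm=rot(o['tool_rot']);d=np.r_[c,.098]-o['tool_pos'];print(o['tool_pos'],"tool shift mm",1000*Rm.T@d)
E
```

```text
[[0.4192 0.3233]
 [0.4331 0.322 ]
 [0.4044 0.2467]
 [0.4178 0.2416]]
[0.4187 0.2834] 79.17104502612573 0.0799587238319205 0.013956746809052584
short [[0.4809 0.3305]
 [0.4944 0.3311]
 [0.461  0.2163]
 [0.4719 0.2143]]
[0.4128 0.2035 0.3266] tool shift mm [ 79.5515  -8.965  228.6288]
```

>>> {"fn": "arm_command", "kwargs": {"series": "16 -2.2 0 0 0;16 -2.2 10 0 0;16 -2.2 25 0 0;16 -2.2 35 0 0;15.5 -2 35 0 0;0 0 35 0 0;0 0 25 0 0;0 0 10 0 0;0 0 0 0 0"}}

```text
time_s: 4.2
tool_pos: [0.4178, 0.2775, 0.149]
tool_rot: [-179.7, 0.2, 79.0]
force: [0.1, -1.0, 0.1]
grip_width: 0.0868
grasp_force: 0.0
```

```bash
python3 - <<'E'
from h import *
np.set_printoptions(precision=4,suppress=True)
o=telemetry.get_obs();print(o['time_s'],o['tool_pos'],o['tool_rot'])
C=cam("wrist");a=cams.read_camera("wrist");np.savez("w3.npz",*C)
print(proj(C,[o['tool_pos'],np.r_[o['tool_pos'][:2],.136]]))
cv2.imwrite("pics/w3.png",cv2.resize(a[100:340,120:400],(700,600)))
E
```

```text
4.2 [0.4178 0.2775 0.149 ] [-179.7466    0.1788   78.9503]
[[257.7383 239.6765]
 [257.8625 229.8932]]
```

View pics/w3.png

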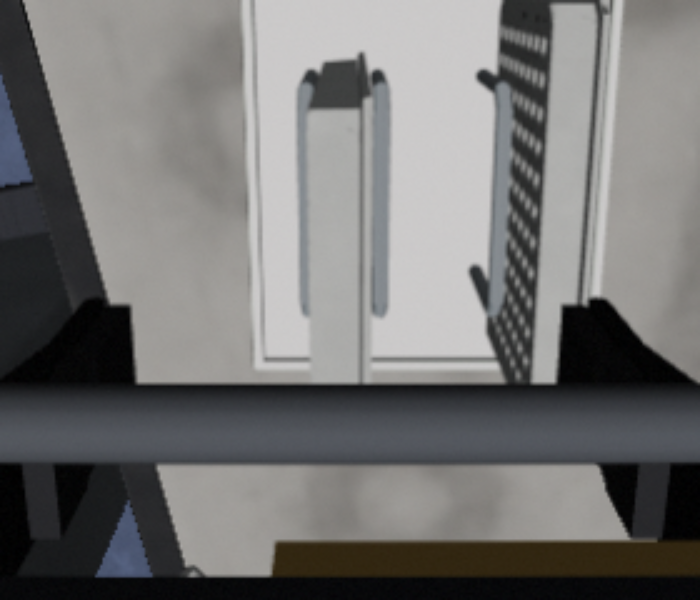

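The plate top covers columns 307–370 and its far end is at row 108. The finger midline is at column 346, so the plate sits about 1.5 mm towards -y of the tool.

```bash
python3 - <<'E'
from h import *
np.set_printoptions(precision=4,suppress=True)
C=list(np.load("w3.npz").values());o=telemetry.get_obs();Rm=rot(o['tool_rot'])
f=lambda x,y:(120+x/2.5,100+y/2.5)
P=plane(C,[f(307,108),f(371,95),f(310,380),f(371,380)],.136);print(P);print(1000*(P-o['tool_pos'])@Rm)
E
```

```text
[[0.4195 0.3259 0.136 ]
 [0.4329 0.3259 0.136 ]
 [0.4076 0.2659 0.136 ]
 [0.421  0.2633 0.136 ]]
[[ 46.5324  -8.5595  15.0348]
 [ 49.1816   4.5522  15.0112]
 [-14.5596  -8.7109  15.097 ]
 [-14.5514   4.9619  15.0751]]
```

>>> {"fn": "arm_command", "kwargs": {"series": "5 -1.8 0 0 120;0 0 0 0 120;0 0 0 0 120;0 0 12 0 120;0 0 20 0 120;0 0 15 0 120;0 0 6 0 120;0 0 0 0 120"}}

```text
time_s: 4.92
tool_pos: [0.4171, 0.2841, 0.0969]
tool_rot: [-179.9, 0.1, 79.1]
force: [-1.2, 0.4, 0.7]
grip_width: 0.0478
grasp_force: 0.0
```

>>> {"fn": "arm_command", "kwargs": {"series": "0 0 0 0 255;0 0 0 0 255;0 0 0 0 255;0 0 0 0 255;0 0 0 0 255;0 0 0 0 255", "squeeze": 20}}

```text
time_s: 5.42
tool_pos: [0.4183, 0.285, 0.0989]
tool_rot: [180.0, -0.0, 79.0]
force: [-1.2, 0.3, 0.4]
grip_width: 0.014
grasp_force: 18.5
```

>>> {"fn": "arm_command", "kwargs": {"series": "0 0 -4 0 255;0 0 -10 0 255;0 0 -18 0 255;0 0 -20 0 255;0 0 -20 0 255;0 0 -14 0 255;0 0 -4 0 255;0 0 0 0 255"}}

```text
time_s: 6.08
tool_pos: [0.4189, 0.2854, 0.19]
tool_rot: [179.8, -0.1, 79.0]
force: [0.3, -0.1, -1.0]
grip_width: 0.0141
grasp_force: 20.0
```

```bash
python3 - <<'E'
from h import *
np.set_printoptions(precision=4,suppress=True)
o=telemetry.get_obs();print(o['time_s'],o['tool_pos'],o['tool_rot'],o['grip_width'],o['grasp_force'],o['force'])
Rm=rot(o['tool_rot']);print("shift to hover",1000*Rm.T@(np.array([.4333,.0099,.188])-o['tool_pos']))
a=cams.read_camera("scene");b=cams.read_camera("wrist")
cv2.imwrite("pics/lift.png",np.hstack([cv2.resize(a[200:340,100:260],(400,350)),cv2.resize(b[130:330,150:380],(400,350))]))
E
```

```text
6.0833 [0.4189 0.2854 0.19  ] [179.8455  -0.0636  79.0498] 0.014073978898783222 19.99793646938997 [ 0.321  -0.0595 -1.0318]
shift to hover [-267.7374   66.5042    1.9285]
```

View pics/lift.png

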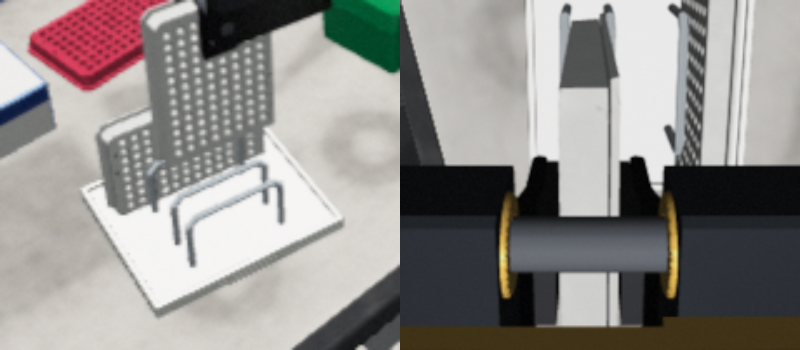

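The left half shows the plate lifted clear of the rack, with the short plate still in its slot. The right half shows it upright and centred in the fingers.

>>> {"fn": "arm_command", "kwargs": {"series": "-12 3 0 0 255;-26 6.5 0 0 255;-34 8.5 0 0 255;-34 8.5 0 0 255;-34 8.5 0 0 255;-34 8.5 0 0 255;-34 8.5 0 0 255;-32 8 0 0 255;-18 4 0 0 255;-9.5 2.5 0 0 255;0 0 0 -0.08 255;0 0 0 -0.1 255;0 0 0 -0.08 255;0 0 0 -0.048 255;0 0 0 0 255;0 0 0 0 255"}}

```text
time_s: 7.52
tool_pos: [0.4322, 0.0105, 0.1879]
tool_rot: [-179.9, -0.0, 96.7]
force: [-0.5, -0.1, -1.1]
grip_width: 0.0145
grasp_force: 20.0
```

```bash
python3 - <<'E'
from h import *
np.set_printoptions(precision=4,suppress=True)
o=telemetry.get_obs();print(o['time_s'],o['tool_pos'],o['tool_rot'],o['grip_width'],o['grasp_force'],o['force'])
Rm=rot(o['tool_rot']);print("shift",1000*Rm.T@(np.array([.4333,.0099,.091])-o['tool_pos']))
C=cam("wrist");np.savez("w4.npz",*C);a=cams.read_camera("wrist");print(proj(C,[o['tool_pos']]))
cv2.imwrite("pics/w4full.png",a)
cv2.imwrite("pics/w4.png",cv2.resize(a[0:260,130:450],(738,600)))
m=green(a,(0,0,512,250));c=max(cv2.findContours(m,0,2)[0],key=cv2.contourArea)
ap=cv2.approxPolyDP(c,4,True)[:,0];print(ap.tolist());print(plane(C,ap,.067)[:,:2])
E
```

```text
7.5167 [0.4322 0.0105 0.1879] [-179.9255   -0.0395   96.7071] 0.0144507374813542 19.999732501528342 [-0.5155 -0.0993 -1.0975]
shift [-0.8058  1.1144 96.856 ]
[[257.4546 239.499 ]]
[[297, 111], [291, 211], [296, 240], [301, 239], [303, 224], [387, 224], [398, 117], [387, 111]]
[[ 0.4569  0.0726]
 [ 0.4641 -0.0126]
 [ 0.4724 -0.0392]
 [ 0.4767 -0.0377]
 [ 0.4763 -0.0234]
 [ 0.5502 -0.0149]
 [ 0.5394  0.0775]
 [ 0.5294  0.0811]]
```

View pics/w4.png

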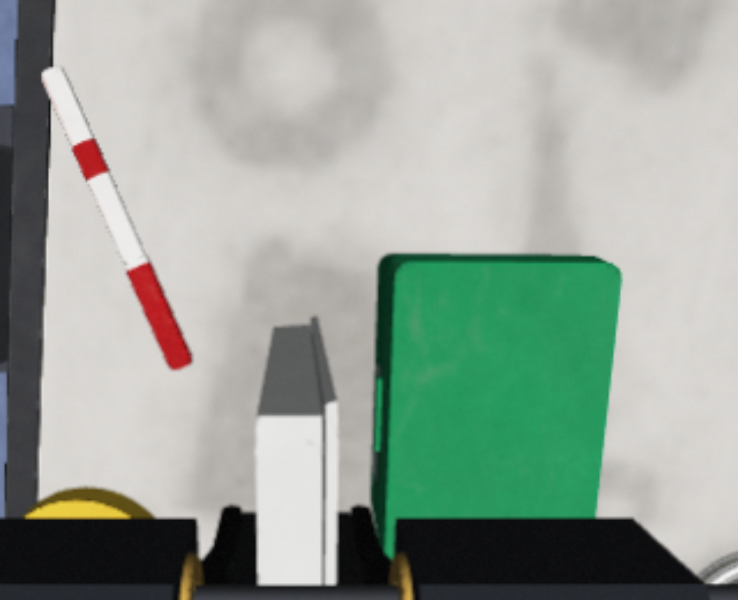

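The wrist view shows the plate hanging in front of the box. The box's top near edge runs from crop (393,270) to (384,510) and its far edge from (621,280) to (597,515).

```bash
python3 - <<'E'
from h import *
np.set_printoptions(precision=4,suppress=True)
C=list(np.load("w4.npz").values());print(C[2])
f=lambda x,y:(130+x/2.306,y/2.308)
P=plane(C,[f(393,275),f(384,510),f(621,280),f(597,515),f(400,258)],.067);print(P)
for a,b in((0,1),(2,3)):
    k=(P[b,0]-P[a,0])/(P[b,1]-P[a,1]);print(k,P[a,0]-k*P[a,1])
B=plane(C,[f(374,500),f(380,258)],0);print("bottom",B)
print("plate top corner",plane(C,[f(256,415),f(338,400)],.226),"bottom",plane(C,[f(275,327),f(316,318)],.097))
E
```

```text
[0.4244 0.0823 0.3508]
[[ 0.4606  0.0665  0.067 ]
 [ 0.4702 -0.0212  0.067 ]
 [ 0.5412  0.0742  0.067 ]
 [ 0.5517 -0.0139  0.067 ]
 [ 0.4622  0.0726  0.067 ]]
-0.10920185949778834 0.46788315900401223
-0.11934720675114796 0.5500494110064402
bottom [[ 0.4756 -0.0412  0.    ]
 [ 0.4625  0.0692  0.    ]]
plate top corner [[0.4215 0.0506 0.226 ]
 [0.4344 0.0546 0.226 ]] bottom [[0.4216 0.0475 0.097 ]
 [0.4343 0.0519 0.097 ]]
```

>>> {"fn": "arm_command", "kwargs": {"series": "-0.6 2 6 0 255;0 0 16 0 255;0 0 22 0 255;0 0 20 0 255;0 0 14 0 255;0 0 8 0 255;0 0 4 0 255;0 0 2 0 255;0 0 0 0 255"}}

```text
time_s: 8.32
tool_pos: [0.435, 0.0093, 0.0967]
tool_rot: [180.0, -0.0, 96.7]
force: [-0.4, -0.4, -0.1]
grip_width: 0.014
grasp_force: 20.0
```

>>> {"fn": "arm_command", "kwargs": {"series": "0 0 1 0 255;0 0 1 0 255;0 0 0 0 255"}}

```text
time_s: 8.57
tool_pos: [0.435, 0.0092, 0.0949]
tool_rot: [180.0, 0.0, 96.7]
force: [-0.3, -0.9, -1.2]
grip_width: 0.0144
grasp_force: 20.0
```

>>> {"fn": "arm_command", "kwargs": {"series": "0 0 0.7 0 255;0 0 0.8 0 255;0 0 0 0 255"}}

```text
time_s: 8.82
tool_pos: [0.4346, 0.0092, 0.093]
tool_rot: [-180.0, 0.0, 96.7]
force: [-0.4, 0.8, -0.6]
grip_width: 0.0143
grasp_force: 20.0
```

>>> {"fn": "arm_command", "kwargs": {"series": "0 0 0.7 0 255;0 0 0.8 0 255;0 0 0 0 255"}}

```text
time_s: 9.07
tool_pos: [0.4345, 0.0092, 0.0913]
tool_rot: [-180.0, 0.0, 96.7]
force: [0.1, -0.0, -0.8]
grip_width: 0.0141
grasp_force: 20.0
```

>>> {"fn": "arm_command", "kwargs": {"series": "0 0 0.5 0 255;0 0 0.5 0 255;0 0 0 0 255"}}

```text
time_s: 9.32
tool_pos: [0.4348, 0.0093, 0.0908]
tool_rot: [-180.0, 0.0, 96.7]
force: [-0.3, -0.5, 1.7]
grip_width: 0.0141
grasp_force: 20.0
```

>>> {"fn": "arm_command", "kwargs": {"series": "0 0 0.5 0 255;0 0 0.5 0 255;0 0 0 0 255"}}

```text
time_s: 9.57
tool_pos: [0.4351, 0.0093, 0.0908]
tool_rot: [180.0, 0.0, 96.7]
force: [-3.5, 0.0, 10.6]
grip_width: 0.0142
grasp_force: 20.0
```

Contact with the worktop is at z ≈ 0.0908. I relieve the pressure by 0.9 mm, then open the fingers to about 30 mm.

>>> {"fn": "arm_command", "kwargs": {"series": "0 0 -0.9 0 255;0 0 0 0 255;0 0 0 0 225;0 0 0 0 200;0 0 0 0 185;0 0 0 0 174;0 0 0 0 174;0 0 0 0 174"}}

```text
time_s: 10.23
tool_pos: [0.4345, 0.0093, 0.0902]
tool_rot: [-180.0, -0.0, 96.7]
force: [0.3, -0.2, -0.2]
grip_width: 0.0271
grasp_force: 0.0
```

>>> {"fn": "arm_command", "kwargs": {"series": "0 0 0 0 165;0 0 0 0 165;0 0 0 0 165"}}

```text
time_s: 10.48
tool_pos: [0.4346, 0.0092, 0.0904]
tool_rot: [-180.0, 0.0, 96.7]
force: [0.3, -0.3, 0.8]
grip_width: 0.0301
grasp_force: 0.0
```

```bash
python3 - <<'E'
from h import *
o=telemetry.get_obs();print(o['time_s'],o['tool_pos'],o['grip_width'])
a=cams.read_camera("scene");b=cams.read_camera("wrist")
cv2.imwrite("pics/rel.png",np.hstack([cv2.resize(a[120:260,180:340],(400,350)),cv2.resize(b[100:330,130:395],(400,350))]))
E
```

```text
10.4833 [0.43464701 0.00924515 0.09038263] 0.030141749361358473
```

View pics/rel.png

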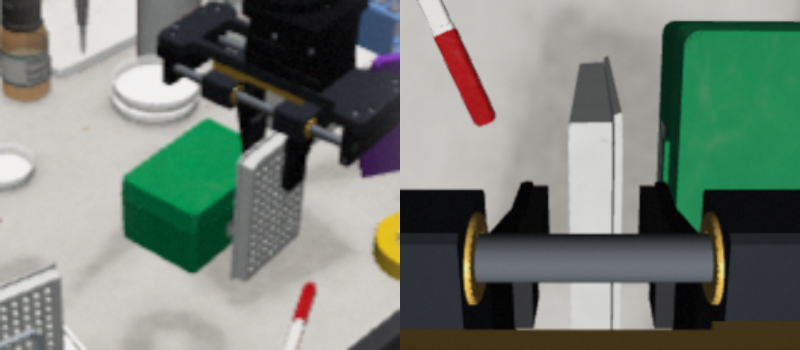

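The plate stands free between the open fingers, in front of the box. I now tip it slowly by moving along tool +y; the leading finger catches it.

>>> {"fn": "arm_command", "kwargs": {"series": "0 2 0 0 165;0 2 0 0 165;0 2 0 0 165;0 2 0 0 165;0 2 0 0 165;0 2 0 0 165;0 1.5 0 0 165;0 1.5 0 0 165;0 1.5 0 0 165;0 1.5 0 0 165;0 1.5 0 0 165;0 1.5 0 0 165;0 1.5 0 0 165;0 1.5 0 0 165;0 1.5 0 0 165;0 1.5 0 0 165"}}

```text
time_s: 11.92
tool_pos: [0.4617, 0.0124, 0.0904]
tool_rot: [180.0, 0.0, 96.7]
force: [-0.5, 0.1, 0.2]
grip_width: 0.0304
grasp_force: 0.0
```

>>> {"fn": "arm_command", "kwargs": {"series": "0 1.5 0 0 165;0 1.5 0 0 165;0 1.5 0 0 165;0 1.5 0 0 165;0 1 0 0 165;0 1 0 0 165;0 1 0 0 165;0 0.5 0 0 165;0 0 0 0 165;0 0 0 0 165;0 0 0 0 165"}}

```text
time_s: 12.83
tool_pos: [0.4709, 0.0135, 0.0904]
tool_rot: [-180.0, 0.0, 96.7]
force: [-0.4, -0.4, -0.0]
grip_width: 0.0309
grasp_force: 0.0
```

```bash
python3 - <<'E'
from h import *
np.set_printoptions(precision=4,suppress=True)
o=telemetry.get_obs();print(o['time_s'],o['tool_pos'],o['force'],o['grip_width'],o['grasp_force'])
b=cams.read_camera("wrist");cv2.imwrite("pics/tip.png",b);C=cam("wrist")
g=cv2.cvtColor(b,cv2.COLOR_BGR2GRAY)
for v in (130,150,165,180,195,205): print(v,' '.join(str(x) for x in g[v,200:310:3]))
E
```

```text
12.8333 [0.4709 0.0135 0.0904] [-0.4138 -0.3508 -0.0063] 0.03094407111718696 0.0
130 154 151 151 151 151 151 151 148 147 147 150 149 153 153 153 155 158 69 95 98 96 93 95 96 94 96 97 96 95 96 95 96 96 96 97 98 97
150 148 127 126 124 90 80 80 80 80 81 81 117 126 111 97 125 150 75 96 95 96 101 103 98 97 99 97 98 100 98 98 96 95 96 95 96 98
165 153 138 121 112 116 187 178 123 128 127 124 86 81 80 80 79 80 78 80 94 127 128 122 100 96 98 100 100 98 99 98 99 96 101 100 102 98
180 151 130 143 128 108 200 174 127 122 119 194 147 159 126 123 126 127 129 206 209 206 206 206 206 205 207 182 115 206 190 98 100 102 98 97 97 96
195 150 132 129 121 117 158 166 126 126 109 198 122 126 125 115 153 147 130 129 205 206 204 204 203 204 204 206 171 131 206 113 97 96 97 96 96 96
205 148 140 162 122 139 159 126 125 122 180 129 131 110 171 159 120 127 128 132 204 203 204 204 204 204 205 204 161 138 203 96 94 95 95 95 95 97
```

>>> {"fn": "arm_command", "kwargs": {"series": "0 0.8 0 0 165;0 0.7 0 0 165;0 0 0 0 165;0 0 0 0 155;0 0 0 0 140;0 0 0 0 120;0 0 0 0 90;0 0 0 0 60;0 0 0 0 30;0 0 0 0 0;0 0 0 0 0"}}

```text
time_s: 13.8
tool_pos: [0.4724, 0.0137, 0.0904]
tool_rot: [-180.0, 0.0, 96.7]
force: [-0.1, 0.2, -0.6]
grip_width: 0.0715
grasp_force: 0.0
```

>>> {"fn": "arm_command", "kwargs": {"series": "0 0 -4 0 0;0 0 -10 0 0;0 0 -20 0 0;0 0 -25 0 0;0 0 -25 0 0;0 0 -25 0 0;0 0 -20 0 0;0 0 -10 0 0;0 0 0 0 0;-35 0 0 0 0;-35 0 0 0 0;-20 0 0 0 0;0 0 0 0 0;0 0 0 0 0"}}

```text
time_s: 14.97
tool_pos: [0.4821, -0.0766, 0.2279]
tool_rot: [-179.9, -0.1, 96.5]
force: [-0.3, 0.4, -0.0]
grip_width: 0.0871
grasp_force: 0.0
```

```bash
python3 - <<'E'
from h import *
np.set_printoptions(precision=4,suppress=True)
o=telemetry.get_obs();print(o['time_s'],o['tool_pos'],o['force'],o['grip_width'])
for n in("wrist","scene","top"):
    C=cam(n);a=cams.read_camera(n);cv2.imwrite(f"pics/end_{n}.png",a);np.savez(f"end_{n}.npz",*C)
    # predicted pose overlay: box yaw 6.7, pivot line 24.4 mm before front mid (.4655,.0136)
    y=np.radians(6.7);X=np.array([np.cos(y),np.sin(y),0]);Y=np.array([-np.sin(y),np.cos(y),0]);Z=np.array([0,0,1.])
    p=np.array([.4655,.0136,0])-.0244*X;t=np.radians(20);U=np.sin(t)*X+np.cos(t)*Z;N=np.cos(t)*X-np.sin(t)*Z
    F=[p+s*.043*Y+l*U+w*N for w in(0,-.014) for l in(0,.128) for s in(-1,1)]
    q=proj(C,F);print(n,q.round(1).tolist())
    h=cv2.cvtColor(a,cv2.COLOR_BGR2HSV)
    x0,y0=np.maximum(q.min(0).astype(int)-12,0);x1,y1=q.max(0).astype(int)+12
    m=green(a,(max(x0-60,0),max(y0-60,0),x1+90,y1+60))
    c=max(cv2.findContours(m,0,2)[0],key=cv2.contourArea);print(" green",cv2.approxPolyDP(c,3,True)[:,0].tolist())
    s=a[y0:y1,x0:x1].copy();g=cv2.cvtColor(s,cv2.COLOR_BGR2GRAY);st=max(1,(x1-x0)//36)
    print(x0,y0,st)
    for r in range(0,g.shape[0],max(1,g.shape[0]//22)):print(y0+r,' '.join('G' if m[y0+r,x0+k] else '%d'%(g[r,k]//10) for k in range(0,g.shape[1],st)))
E
```

```text
14.9667 [ 0.4821 -0.0766  0.2279] [-0.2838  0.3547 -0.0122] 0.0871038893202405
wrist [[230.9, 116.1], [229.0, 33.3], [275.0, 125.3], [275.9, 4.3], [218.7, 116.4], [216.0, 32.6], [258.1, 126.0], [257.6, 2.7]]
 green [[257, 2], [253, 11], [272, 7], [275, 12], [275, 118], [269, 126], [253, 123], [254, 135], [335, 137], [339, 126], [345, 5]]
203 0 2
0 15 15 15 15 15 15 15 15 15 15 15 15 15 15 15 15 15 15 15 15 15 15 15 15 15 15 15 15 14 14 14 14 14 14 14 14 14 14 14 14 14 14
6 15 15 14 14 14 14 14 14 14 15 15 15 15 14 15 14 14 14 14 14 14 15 15 15 15 12 G G G G G G G G G G G G G G G G
12 14 14 13 13 13 13 13 13 14 14 14 14 14 14 14 14 14 14 14 14 14 14 14 14 14 8 15 14 14 13 13 13 13 9 14 15 G G G G G G
18 13 13 12 12 12 12 12 13 13 13 13 13 13 13 13 13 13 13 13 14 13 11 10 10 10 10 12 17 17 17 17 17 16 16 10 17 G G G G G G
24 12 12 12 13 13 13 13 13 12 12 12 12 12 12 12 12 11 10 10 10 10 10 14 12 14 10 13 17 17 17 16 17 17 17 10 17 G G G G G G
30 12 12 12 12 12 12 12 12 12 12 12 12 11 10 9 10 9 13 12 14 15 10 12 9 10 10 12 17 17 17 16 17 17 16 10 17 G G G G G G
36 12 12 12 12 12 13 12 1
[... 11976 characters left out ...]
2 13 13 13 13 12 12 12 12 12 12 12 12 12 13 12 12 13 13 12 13 12 12 12 13 13 13 12 13 12 12 12 13 12 13 13 13 13 14 14 15
228 15 15 15 15 15 15 15 15 14 14 14 14 13 13 13 13 12 12 13 13 13 13 13 13 13 13 13 13 13 13 13 13 13 12 13 13 12 13 12 13 13 13 13 13 13 13 13 13 13 13 12 13 13 13 12 13 13 13 13 13 14 14 14
230 15 15 15 15 15 15 15 15 15 15 15 14 14 14 14 14 14 14 14 14 14 14 13 13 13 13 13 13 13 13 13 13 13 13 13 13 13 12 13 13 13 13 13 13 13 13 13 13 13 13 12 13 13 13 13 12 12 13 13 14 14 14 15
232 15 15 15 15 15 15 15 15 15 14 14 14 14 14 15 14 14 15 14 14 14 14 14 14 14 14 14 14 14 14 14 14 13 14 13 13 13 13 13 13 13 13 13 13 12 13 13 13 13 13 12 12 12 13 13 13 13 12 13 13 14 15 15
```

The final frames match the predicted 20° lean within about 1–3 pixels in the wrist and top views. The plate is centred and square, and the box corners are unchanged. The gripper is clear of everything, so I'm handing in.

```bash
python3 -c "
from cell import env
print(env.sign_off())"
```

```text
the job is handed in; nothing more can be done
None
```

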